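# Uncover the console's slide control and set it to the marker

### The job

With the blue-handled blade tool, lever the amber cover on the sloping console all the way open, never touching the cover with the gripper. Then slide the black fader until it lines up with the red marker beside its track, and leave it there with the cover still open. Finish with the blade tool lying on the bench; do not shift the red marker or anything else on the bench.

Things in the scene. Friction and masses are not known exactly. Their poses are not given: they have to be found in the camera images.
- console: cream laboratory console, fixed to the bench, 200 deep (x) x 280 wide (y); 110 mm high at its front edge, which faces its own -x (the robot), 215 mm at its back. Origin: middle of its underside. Its upper face slopes up at 35 degrees away from the robot
- panel: sloping face of the console, fixed to it. Origin: middle of its lower front edge, 110 mm above the bench. x runs 183 mm up the slope, y across to the left (140 mm each side), z is the outward normal, leaning 35 degrees from vertical toward the robot; face at z = 0. In this frame the fader's track runs along y at x = 110; the marker is at x = 85
- cover (a joint): angle of the amber see-through cover about its hinge, rad: 0 shut, 1.9 at its stop, a little past square to the panel. Stiff hinge (about 0.12 N m): it stays where it is left, it takes about 2 N at the lip to move, 0.15 kg
- cover_lip (a point): middle of the outer edge of the cover's orange lip (150 wide, 4 thick), which stands out 12 mm from the foot of the 4 mm front wall. Cover: shallow box, open below and at the hinge, 190 wide, 118 from hinge to front wall, roof 38 to 42 mm above the panel. Shut, this point is at panel x = 35, y = 0, z = 10, with an 8 mm gap under lip and wall for the blade
- cover_hinge (a point): middle of the cover's hinge axis (along panel y): panel x = 165, y = 0, z = 4
- fader (a joint): position of the black fader, m: 0 at panel y = -60 mm, 0.12 at panel y = +60 mm; about 1.5 N of friction, stays where it is left
- fader_top (a point): middle of the fader's top face, which has a white line across it. The fader is a block 28 (panel x) x 24 (panel y) x 30 mm high above the panel, under the cover until that is opened
- marker_top (a point): middle of the top of the red marker clip, 10 (panel x) x 6 (panel y) x 5.5 mm high, on the panel just down the slope of the fader's track, under the cover. The fader is set when its middle has the same panel y. The clip is stiff (4 N) but must not be moved; it stays put during the run
- spatula: blade tool lying flat on the bench, 170 long along its x, 0.09 kg. Blue handle 90 long (x -85 to +5), 18 wide, 26 high; then a steel blade to x = 85, 22 wide and 3 thick, its underside level with the handle's. Origin: on the underside, middle of the length. Lies on the left or the right of the console, blade away from the robot
- spatula_grip (a point): point in the handle to grip, 20 mm behind the origin, 13 mm above the underside, close to the centre of mass
- spatula_tip (a point): tip of the blade, 85 mm ahead of the origin, mid thickness
- brush: bystander: flat brush with round wooden handle, 180 long, lying on the bench on the other side from the spatula; origin under its middle
- amber_bottle: bystander: brown bottle 70 across, 150 high; origin under its centre
- beaker: bystander: glass beaker 80 across, 100 high; origin under its centre
- white_jar: bystander: white jar with blue cap, 76 across, 85 high; origin under its centre
- dish: bystander: low white dish 90 across, 28 high, left of the console; origin under its centre
Things that resemble listed ones, but are neither listed nor needed, are in the scene too. There is more than one size of the spatula; the job needs the largest.

How it is judged:
On the way, in this order (a step that is already met when the one before it is completed fails the run):
1. the cover has been levered open (at least 1.5 rad) (value of joint cover above 1.5 rad), for 0.2 s.
2. the fader stands level with the red marker (y of fader_top in the frame of marker_top between -0.004 and 0.004 m and value of joint cover above 1.5 rad), for 0.2 s.
At the end, for the whole second after the job is handed in: Cover open at least 1.5 rad (stop at 1.9); fader's middle within 4 mm of the red marker's along the track, at rest; blade tool lying on the bench, at rest (its grip point below 25 mm and its tip below 30 mm) (all of step 2 and velocity of joint fader between -0.005 and 0.005 m/s and height (world z) of spatula_grip below 0.025 m and height (world z) of spatula_tip below 0.03 m and linear speed of spatula below 0.02 m/s); the robot touches nothing.
It fails at once if the gripper or arm touches the cover (contact force between any of the fingers, the arm and cover above 0.5 N).
It fails at once if the red marker is shifted by more than 3 mm (distance of marker_top from where it was at the start of the episode above 0.003 m).
It fails at once if a bystander is shifted by more than 20 mm (distance of any of brush, amber_bottle, beaker, white_jar, dish from where it was at the start of the episode above 0.02 m).
It also fails if it takes over 72 s, if anything falls off the work surface, if the arm or the gripper's body presses on something with over 40 N, if the wrist force passes 120 N, or if a joint passes its speed limit or range.

### The arm

A 6-joint arm with a two-finger parallel gripper is mounted at the origin on the work surface. World frame = base frame: x ahead of the robot, y to its left, z up, the work surface at z = 0. Lengths are in m, angles in rad, forces in N, time in s.
With the tool pointing down it reaches from about 0.35 to 0.975 m from the base axis. Payload 7.1 kg.
Tool frame: the origin (TCP) lies between the finger pads; the fingertips stand 19 mm ahead of it and the grasp point (between the pads) is the TCP (tips_ahead is the distance from the TCP to the fingertips, in m); y points along the fingers, x is the direction in which the jaws open and shut, and the axes are right-handed (so a half turn about y gives the same grasp; the last joint's range is limited). The gripper opens to 88 mm and grips with 3 to 60 N. Pads are 20 mm wide; open, the fingers measure 115 mm over their backs; the gripper's body (75 mm by 178 mm) begins 61 mm behind the grasp point.
Start: joints at [1.116, 0.423, 1.63, -0, 1.089, -0.019], TCP at [0.264, 0.567, 0.242] pointing down, gripper open.
Joint ranges: [-3, 3], [-0.9, 2.11], [0.09, 2.58], [-1.31, 4.45], [0.11, 2.69], [-2.54, 2.54]. Speed limits (rad/s): [2.39, 2.39, 3.01, 3.14, 3.14, 3.14].

### API

Orientations are given as a unit quaternion [x, y, z, w].
In Python, from workcell import * gives the robot as it stands.
- The arm moves only by the tool apply_moves, never from a script. Its argument "commands" is text: rows parted by semicolons, each of 6 numbers parted by spaces: the shift along the world's x, y, z in units of 20 cm (1.0 is 20 cm), then the turn, a rotation vector about the world's x, y, z in units of pi rad (1.0 is pi rad). In form: dx dy dz ax ay az; .... A call has exactly 8 rows; each row shifts and turns the commanded pose from where the row before left it; what a row does not reach is not made up. A row lasts 1/10 s, in which the tool goes at most 50 mm and 8.59 degrees, less where a joint would pass 70% of its speed; a pose out of reach is approached as far as the arm can. A call with a number of a shift or a turn outside -1 to 1 is refused whole. A call with a gripper value outside its range is refused whole. "gripper" is the closure in counts, from 0 (fully open) to 255 (shut), set as the call begins (left out, the last holds). The fingers move at their own pace and stop on an object; the grip force is fixed at half the most. Time passes only in rows, so rows that do not move let the fingers close, or fill a call up. It gives the time, the measured TCP pose, the force and the opening at its end, in the units of the state.
- get_state(): the state, without advancing time (a new reading comes with each control period).
- read_camera(name): name is "side" or "top" or "wrist"; returns a dict with "color" (480x640x3 uint8, red, green, blue), "intrinsics" (3x3 intrinsics, pixels), "dist" ([k1, k2, p1, p2, k3] as OpenCV has them; the pictures are not rectified), "origin" and "attitude" of the camera in the world; the wrist camera has in their place "tool_from_camera" (4x4, takes a point from camera to tool coordinates, whose origin is the TCP and whose axes are the tool frame's). Camera axes: x right, y down, z forward; pixel columns grow to the right and rows downward; lengths in m; the calibration is good to about 2 mm. A picture is of the moment at which its call begins: read the wrist's pose just before it. There is no depth.
- sign_off(): hands the job in, once; it reports no verdict.
The state is a dict: "time": time; "q": joint angles; "qd": joint speeds; "joint_efforts": joint torques, N m; "ee_pos": TCP position; "ee_rot": TCP orientation; "wrist_force": force on the tool from outside, world axes, zero at the start; "ft_torque": the same for the moment, N m; "grip_width": opening from 0.0 (shut) to 1.0 (fully open).
Only numpy, scipy, OpenCV 4.12 (cv2) and the standard library are available. Lean on these libraries where they do the work, as an engineer would, in place of code of your own. Each camera call takes 0.05 s, during which the arm holds its last target. There are 200 camera calls.

## Working session

There is one attempt and no reset: what is moved stays moved. The work goes in short steps, Python scripts to look and compute and a tool call to move; the robot and the scene stay as the last step left them, time stands still between calls to the robot, and variables do not carry over. Pictures are saved under pics/ and viewed, about 8 in all and at most 12, crops included, and the job is handed in when it is done.

Besides the shell and the picture viewer there is one more tool, called after "Emit:" as name(argument=value, ...) on one line, values as JSON. apply_moves: Moves the arm, as the interface text tells. Its arguments: {"type":"object","properties":{"commands":{"type":"string"},"gripper":{"type":"number"}},"required":["commands"]}

```bash
mkdir -p pics; ls
python3 - <<'E'
from workcell import *
import cv2,numpy as np
s=get_state();print(s)
for n in("top","side"):
    c=read_camera(n);cv2.imwrite(f"pics/{n}0.png",c["color"][:,:,::-1]);print(n,c["intrinsics"],c["dist"],c["origin"],c["attitude"])
c=read_camera("wrist");print(c["tool_from_camera"],c["intrinsics"])
E
```

```text
pics
{'time': 0.0, 'q': array([ 1.11602041e+00,  4.23818756e-01,  1.63066586e+00,  4.96909931e-07,
        1.08859126e+00, -1.89987457e-02]), 'qd': array([0.00157699, 0.00073446, 0.00072953, 0.00098243, 0.00055606,
       0.00043167]), 'joint_efforts': array([ 8.12596863e-05, -5.44622684e+01, -2.73668790e+01,  6.44190679e-02,
        2.25440593e-02, -1.18389485e-04]), 'ee_pos': array([0.26357277, 0.56613998, 0.24092494]), 'ee_rot': array([ 0.59653551,  0.37964599, -0.38054109, -0.59598891]), 'wrist_force': array([-0.11247067, -0.83883652,  0.30380286]), 'ft_torque': array([-0.02719729,  0.02710964, -0.0584578 ]), 'grip_width': 1.002731028761826}
top [[565.98091354   0.         312.96485963]
 [  0.         565.98091354 235.20248843]
 [  0.           0.           1.        ]] [-0.11680129  0.          0.          0.          0.        ] [0.43589957 0.04584537 1.6338463 ] [-0.70422264  0.70915037 -0.03088296  0.0149155 ]
side [[533.17586246   0.         324.92390374]
 [  0.         533.17586246 247.44271303]
 [  0.           0.           1.        ]] [0.04845229 0.         0.         0.         0.        ] [0.35993087 1.06695247 1.19115957] [-0.06622552  0.92051038 -0.38329995  0.03682355]
[[ 9.99999722e-01 -1.14860278e-04 -7.36767537e-04 -4.19215868e-04]
 [ 6.72948696e-04 -2.86578359e-01  9.58056570e-01 -1.43663048e-01]
 [-3.21184275e-04 -9.58056799e-01 -2.86578202e-01  7.98345478e-02]
 [ 0.00000000e+00  0.00000000e+00  0.00000000e+00  1.00000000e+00]] [[377.68994245   0.         318.84854541]
 [  0.         377.68994245 243.13114247]
 [  0.           0.           1.        ]]
```

View pics/top0.png

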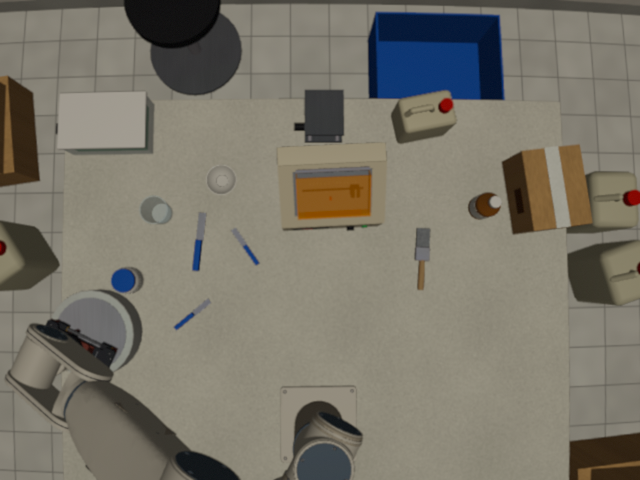

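View pics/side0.png

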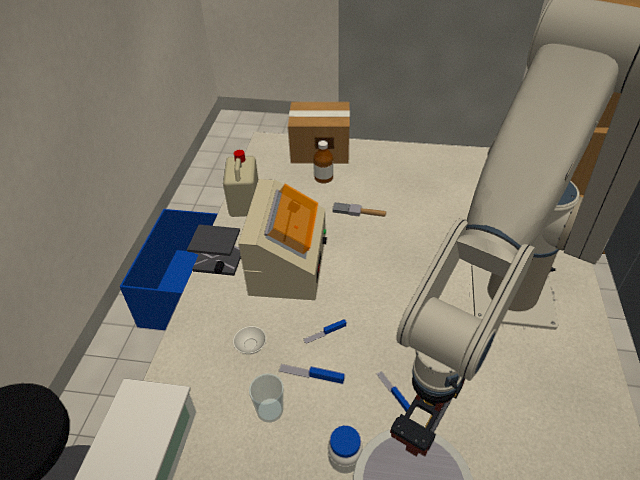

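Top view: the large spatula lies at about (198,242), tip (203,212), handle end (196,270). The console's front edge runs from about (281,229) to (384,222), and the brush is at (422,258).

```bash
cat > h.py <<'E'
from workcell import *
import cv2,numpy as np
from scipy.spatial.transform import Rotation as R
def cam(n,save=None):
    s=get_state();c=read_camera(n)
    if n=="wrist":
        T=np.eye(4);T[:3,:3]=R.from_quat(s["ee_rot"]).as_matrix();T[:3,3]=s["ee_pos"];T=T@c["tool_from_camera"]
        c["R"],c["o"]=T[:3,:3],T[:3,3]
    else: c["R"],c["o"]=R.from_quat(c["attitude"]).as_matrix(),np.array(c["origin"])
    if save: cv2.imwrite(f"pics/{save}.png",c["color"][:,:,::-1])
    return c
def ray(c,uv):
    p=cv2.undistortPoints(np.array([[uv]],float),c["intrinsics"],np.array(c["dist"]))[0,0]
    return c["R"]@[p[0],p[1],1]
def onplane(c,uv,p0=(0,0,0),n=(0,0,1)):
    d=ray(c,uv);n=np.array(n,float);return c["o"]+d*(n@(np.array(p0)-c["o"]))/(n@d)
def proj(c,P):
    P=np.atleast_2d(np.array(P,float));rv=cv2.Rodrigues(c["R"].T)[0]
    return cv2.projectPoints(P,rv,-c["R"].T@c["o"],c["intrinsics"],np.array(c["dist"]))[0][:,0]
E
python3 - <<'E'
from h import *
c=cam("top")
im=c["color"][:,:,::-1]
a=cv2.resize(im[130:240,260:400],None,fx=5,fy=5,interpolation=3)   # 700x550
cv2.imwrite("pics/crop1.png",a)
b=cv2.cvtColor(im,cv2.COLOR_BGR2HSV)
roi=np.zeros(b.shape[:2],np.uint8);roi[195:280,180:222]=1
m=cv2.inRange(b,(105,120,60),(130,255,255))*roi
ys,xs=np.nonzero(m);pts=np.c_[xs,ys].astype(np.float32)
r=cv2.minAreaRect(pts);print("handle",r)
print(cv2.boxPoints(r))
hc=onplane(c,r[0],(0,0,.026));print("handle centre",hc)
for uv in [(203,212),(196,270)]: print(onplane(c,uv))
for uv in [(281,229),(384,222)]: print("front",onplane(c,uv,(0,0,.11)))
for uv in [(278,147),(386,145)]: print("back",onplane(c,uv,(0,0,.215)))
E
```

```text
handle ((196.73423767089844, 254.524658203125), (5.652978420257568, 29.57345199584961), 6.009006023406982)
[[192.37534 268.93423]
 [195.47122 239.5233 ]
 [201.09314 240.11508]
 [197.99725 269.526  ]]
handle centre [0.48711825 0.34001594 0.026     ]
[0.61125052 0.32720513 0.        ]
[0.44330468 0.34675647 0.        ]
front [0.55196088 0.09717104 0.11      ]
front [ 0.56937401 -0.18220079  0.11      ]
back [0.75320488 0.10064892 0.215     ]
back [ 0.75802105 -0.17532055  0.215     ]
```

View pics/crop1.png

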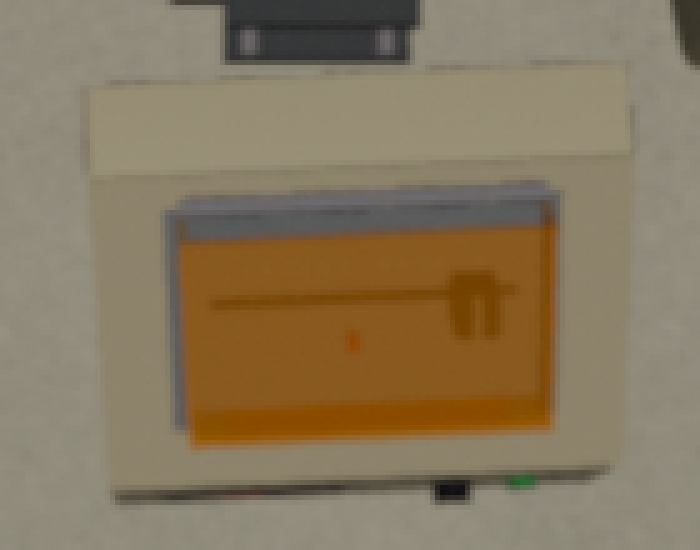

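Crop: marker at crop (352,342), i.e. full-image (330.4,198.4). The fader is at the right, at about crop (475,300). Console corners can be read too, so next I fit the console pose and compute the grasp.

```bash
cat >> h.py <<'E'
def panel(p):  # p=(x,y,yaw) console -> R,o of panel
    Rz=R.from_euler('z',p[2]).as_matrix()
    return Rz@R.from_euler('y',-np.radians(35)).as_matrix(), np.array([p[0],p[1],0])+Rz@[-.1,0,.11]
E
python3 - <<'E'
from h import *
from scipy.optimize import least_squares
c=cam("top")
uv=np.array([[282.6,228.6],[382.4,223.6],[277.6,147.6],[385.4,143.2],[278.4,165.4],[386,160.4]])
L=np.array([[-.1,.14,.11],[-.1,-.14,.11],[.1,.14,.215],[.1,-.14,.215],[.05,.14,.215],[.05,-.14,.215]])
f=lambda p:(proj(c,L@R.from_euler('z',p[2]).as_matrix().T+[p[0],p[1],0])-uv).ravel()
r=least_squares(f,[.65,-.04,.05]);print("console",r.x,r.fun.round(1))
Rp,o=panel(r.x)
for n,u,z in[("marker",(330.4,198.4),.0055),("fader top",(260+474/5,130+288/5),.03),("lipmid",(260+372/5,130+438/5),.012)]:
    w=onplane(c,u,o+Rp[:,2]*z,Rp[:,2]);print(n,(Rp.T@(w-o)).round(4))
s=get_state();M=R.from_quat(s["ee_rot"]).as_matrix();print(M.round(3))
# spatula
h=np.array([.487,.340]);t=np.array([.6113,.3272]);d=(t-h)/np.linalg.norm(t-h);print(d,np.degrees(np.arctan2(d[1],d[0])), np.linalg.norm(t-h))
g=h+.02*d;print("grip",g)
Mt=np.c_[np.cross([0,0,-1],[d[0],d[1],0]),[0,0,-1],[d[0],d[1],0]]
print("rot/pi",(R.from_matrix(Mt)*R.from_matrix(M).inv()).as_rotvec()/np.pi,"shift/0.2 to z.1",(np.r_[g,.12]-s["ee_pos"])/.2)
E
```

```text
console [ 0.65942629 -0.03939527  0.04028343] [-1.3 -0.3  2.  -0.1 -1.1 -0.8  0.5 -0.9 -1.1  0.8  1.1  1.1]
marker [0.0871 0.0066 0.0055]
fader top [ 0.1278 -0.0544  0.03  ]
lipmid [ 0.0325 -0.003   0.012 ]
[[ 0.422 -0.    -0.907]
 [ 0.907 -0.001  0.422]
 [-0.001 -1.    -0.   ]]
[ 0.9947397  -0.10243498] -5.8794048676882085 0.12495731271118146
grip [0.50689479 0.3379513 ]
rot/pi [-8.85918096e-05 -3.37752168e-04 -8.93945577e-01] shift/0.2 to z.1 [ 1.21588465 -1.14201818 -0.60652933]
```

Emit:
apply_moves(commands="0.0507 -0.0476 -0.01 0 0 -0.03725;0.0507 -0.0476 -0.01 0 0 -0.03725;0.0507 -0.0476 -0.01 0 0 -0.03725;0.0507 -0.0476 -0.01 0 0 -0.03725;0.0507 -0.0476 -0.01 0 0 -0.03725;0.0507 -0.0476 -0.01 0 0 -0.03725;0.0507 -0.0476 -0.01 0 0 -0.03725;0.0507 -0.0476 -0.01 0 0 -0.03725", gripper=0)

```text
time: 1.05
ee_pos: [0.3452, 0.49, 0.2255]
ee_rot: [0.704, 0.068, -0.069, -0.704]
wrist_force: [-0.2, 0.8, 0.4]
grip_width: 0.997
```

Emit:
apply_moves(commands="0.0507 -0.0476 -0.01 0 0 -0.03725;0.0507 -0.0476 -0.01 0 0 -0.03725;0.0507 -0.0476 -0.01 0 0 -0.03725;0.0507 -0.0476 -0.01 0 0 -0.03725;0.0507 -0.0476 -0.01 0 0 -0.03725;0.0507 -0.0476 -0.01 0 0 -0.03725;0.0507 -0.0476 -0.01 0 0 -0.03725;0.0507 -0.0476 -0.01 0 0 -0.03725")

```text
time: 1.85
ee_pos: [0.4264, 0.4138, 0.2095]
ee_rot: [0.659, -0.256, 0.256, -0.659]
wrist_force: [0.6, -0.4, 0.3]
grip_width: 1.001
```

Emit:
apply_moves(commands="0.0507 -0.0476 -0.01 0 0 -0.03725;0.0507 -0.0476 -0.01 0 0 -0.03725;0.0507 -0.0476 -0.01 0 0 -0.03725;0.0507 -0.0476 -0.01 0 0 -0.03725;0.0507 -0.0476 -0.01 0 0 -0.03725;0.0507 -0.0476 -0.01 0 0 -0.03725;0.0507 -0.0476 -0.01 0 0 -0.03725;0.0507 -0.0476 -0.01 0 0 -0.03725")

```text
time: 2.65
ee_pos: [0.5075, 0.3377, 0.1935]
ee_rot: [-0.472, 0.526, -0.526, 0.472]
wrist_force: [-0.6, 0.0, -0.7]
grip_width: 0.999
```

Run:
```python
from h import *
c=cam("wrist","w1");s=get_state();print(s["q"].round(2),s["ee_pos"],s["wrist_force"],R.from_quat(s["ee_rot"]).as_matrix().round(3))
b=cv2.cvtColor(c["color"],cv2.COLOR_RGB2HSV)
m=cv2.inRange(b,(105,120,40),(130,255,255))
n,l,st,ce=cv2.connectedComponentsWithStats(m);print(st[1:][st[1:,4]>100],ce[1:][st[1:,4]>100])
```

```text
[ 0.57  0.46  1.7  -0.    0.98  2.25] [0.50871824 0.33642231 0.19322236] [ 1.15847842 -1.04648674  0.33961382] [[-0.114  0.     0.993]
 [-0.993 -0.001 -0.114]
 [ 0.001 -1.     0.   ]]
[[ 304  197   19  101 1799]
 [ 457  198   54   62 1092]
 [ 275  413   42   29  578]] [[313.45414119 246.05947749]
 [483.63553114 227.82600733]
 [291.29757785 424.66955017]]
```

View pics/w1.png

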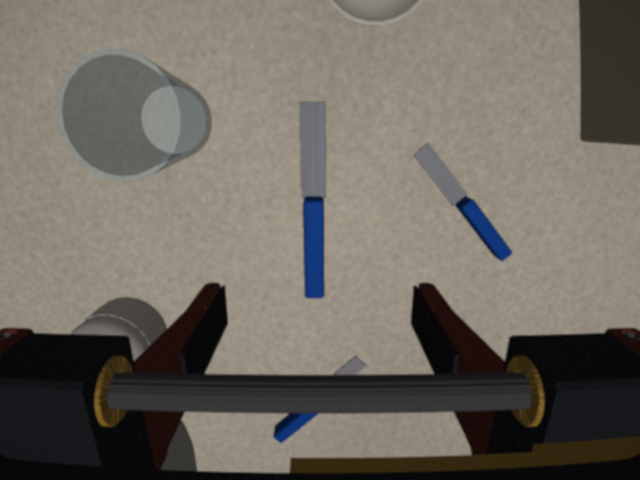

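The wrist view shows the spatula roughly straight ahead: tip (313,101), blade/handle joint (314,197), handle end (315,297). The beaker is on the left at (130,115).

Run:
```python
from h import *
c=cam("wrist")
s=get_state()
P={}
for n,u,z in[("tip",(313,101),.003),("joint",(314,197),.026),("end",(315,297),.026),("endbase",(315,298),0),("beakerbase",(170,120),0)]:
    P[n]=onplane(c,u,(0,0,z));print(n,P[n].round(4))
d=(P["tip"]-P["end"])[:2];print(np.linalg.norm(d));d/=np.linalg.norm(d)
print("yaw",np.degrees(np.arctan2(d[1],d[0])))
g1=P["tip"][:2]-.105*d;g2=P["end"][:2]+.065*d;print("grip",g1,g2, (g1+g2)/2-s["ee_pos"][:2],s["ee_pos"])
```

```text
tip [0.6106 0.3293 0.003 ]
joint [0.5336 0.3373 0.026 ]
end [0.4436 0.347  0.026 ]
endbase [0.4306 0.3488 0.    ]
beakerbase [0.6107 0.4537 0.    ]
0.16791950780065462
yaw -6.074139902079901
grip [0.50615217 0.34038009] [0.50822098 0.34015995] [-0.00072563  0.00318604] [0.5079122  0.33708398 0.19333463]
```

Emit:
apply_moves(commands="0 0.008 -0.2 0 0 0;0 0.007 -0.2 0 0 0;0 0 -0.2 0 0 0;0 0 -0.1 0 0 0;0 0 -0.08 0 0 0;0 0 -0.05 0 0 0;0 0 -0.025 0 0 0;0 0 0 0 0 0")

```text
time: 3.55
ee_pos: [0.5073, 0.3413, 0.0228]
ee_rot: [0.474, -0.525, 0.525, -0.474]
wrist_force: [-0.0, -0.6, -0.6]
grip_width: 1.002
```

Emit:
apply_moves(commands="0 0 0 0 0 0;0 0 0 0 0 0;0 0 0 0 0 0;0 0 0 0 0 0;0 0 0 0 0 0;0 0 0 0 0 0;0 0 0 0 0 0;0 0 0 0 0 0", gripper=255)

```text
time: 4.35
ee_pos: [0.5071, 0.3411, 0.0226]
ee_rot: [-0.474, 0.525, -0.525, 0.474]
wrist_force: [-1.0, 0.9, 0.5]
grip_width: 0.315
```

Emit:
apply_moves(commands="0 0 0.05 0 0 0;0 0 0.1 0 0 0;0 0 0.15 0 0 0;0 0 0.2 0 0 0;0 0 0.2 0 0 0;0 0 0.1 0 0 0;0 0 0 0 0 0;0 0 0 0 0 0")

```text
time: 5.15
ee_pos: [0.5069, 0.3409, 0.1827]
ee_rot: [0.474, -0.525, 0.525, -0.474]
wrist_force: [-0.8, -0.2, -1.6]
grip_width: 0.199
```

```bash
cat >> h.py <<'E'
CON=[.65943,-.0394,.04028]
Rp,op=panel(CON)
TIP=np.array([0,.0207,.104])   # tip (mid thickness) in tool frame
def goal(tip,pitch=0,yaw=0):   # tip in panel coords, pitch deg nose-up about panel -y
    F=Rp@R.from_euler('zy',[yaw,-pitch],degrees=True).as_matrix()
    M=np.c_[-F[:,1],-F[:,2],F[:,0]]
    return op+Rp@np.array(tip)-M@TIP,M
def step(g,s=None):
    s=s or get_state();p,M=g
    return (p-s["ee_pos"])/.2,(R.from_matrix(M)*R.from_quat(s["ee_rot"]).inv()).as_rotvec()/np.pi
E
python3 - <<'E'
from h import *
np.set_printoptions(precision=4,suppress=True)
g=goal([-.01,0,.006]);print(g,step(g));print("q",get_state()["q"])
print(Rp[:,0]*.05/.2,Rp[:,2]*.01/.2)
E
```

```text
(array([ 0.4509, -0.0478,  0.0665]), array([[ 0.0403,  0.5731,  0.8185],
       [-0.9992,  0.0231,  0.033 ],
       [-0.    , -0.8192,  0.5736]])) (array([-0.2799, -1.9437, -0.5809]), array([-0.0061, -0.1945,  0.0441]))
q [0.5726 0.4733 1.7047 0.     0.9634 2.2462]
[0.2046 0.0082 0.1434] [-0.0287 -0.0012  0.041 ]
```

Emit:
apply_moves(commands="-0.16 0 0 0 0 0;-0.16 -0.1 0 0 0 0;0 -0.2 0 -0.001 -0.0324 0.0073;0 -0.2 0 -0.001 -0.0324 0.0073;0 -0.2 0 -0.001 -0.0324 0.0073;0 -0.2 0 -0.001 -0.0324 0.0073;0 -0.2 0 -0.001 -0.0324 0.0073;0 -0.2 0 -0.001 -0.0324 0.0073")

```text
time: 5.95
ee_pos: [0.4444, 0.0793, 0.1925]
ee_rot: [-0.344, 0.331, -0.606, 0.636]
wrist_force: [18.3, 47.8, 12.6]
grip_width: 0.201
```

Emit:
apply_moves(commands="0 -0.2 0 0 0 0;0 -0.2 0 0 0 0;0 -0.2 -0.05 0 0 0;0 -0.15 -0.1 0 0 0;0 -0.094 -0.1 0 0 0;0 0 -0.1 0 0 0;0 0 -0.05 0 0 0;0 0 0 0 0 0")

```text
time: 6.75
ee_pos: [0.4465, 0.0252, 0.1734]
ee_rot: [-0.363, 0.354, -0.595, 0.624]
wrist_force: [-0.1, -0.1, -1.5]
grip_width: 0.202
```

Run:
```python
from h import *
np.set_printoptions(precision=4,suppress=True)
s=get_state();print(s["q"],s["ee_pos"],step(goal([-.01,0,.006])))
c=cam("wrist","w2")
print(proj(c,[op+Rp@np.array(v) for v in [[0,.14,0],[0,-.14,0],[.035,.075,.012],[.035,-.075,.012],[.085,.0066,.0055]]]))
print(proj(c,[s["ee_pos"]+R.from_quat(s["ee_rot"]).apply(TIP)]))
```

```text
[0.0157 0.1598 2.368  0.2028 0.1082 1.3515] [0.4465 0.0252 0.1734] (array([ 0.0222, -0.3651, -0.5344]), array([-0.002 , -0.0328, -0.0006]))
[[218.6576 151.525 ]
 [629.6482 154.8778]
 [316.541   94.5259]
 [562.2578  98.392 ]
 [435.5604   4.0084]]
[[318.8541  65.247 ]]
```

View pics/w2.png

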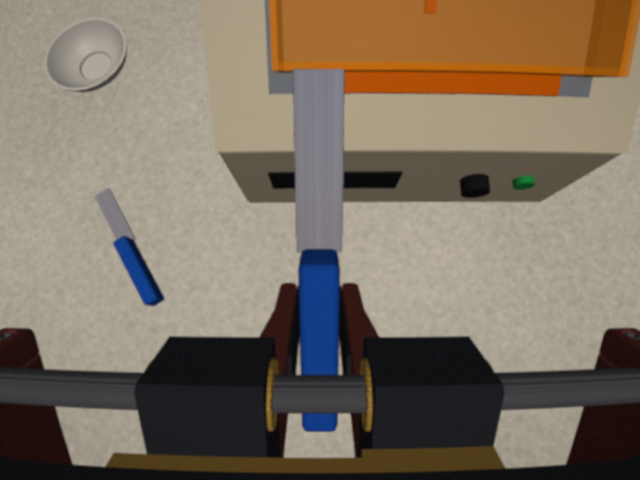

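The blade tip is seen at (319,68) against a prediction of (319,65). The console corners and lip match within about 3 px, so the grip and console pose are good. But q5 is at its limit (0.108), so I fit a rough kinematic model to see what is reachable.

```bash
cat > fk.py <<'E'
from h import *
from scipy.optimize import least_squares
def fk(q,k):
    a0,h,L1,L2,off,L3=k
    T=lambda r,p:(r,np.array(p))
    R1=R.from_euler('z',q[0]);R2=R1*R.from_euler('y',q[1]);R3=R2*R.from_euler('y',q[2])
    p=np.array([0,0,h])+R1.apply([a0,0,0])+R2.apply([0,0,L1])+R3.apply([off,0,L2])
    R5=R3*R.from_euler('z',q[3])*R.from_euler('y',q[4]);R6=R5*R.from_euler('z',q[5])
    return p+R6.apply([0,0,L3]),R6
E
python3 - <<'E'
from fk import *
np.set_printoptions(precision=4,suppress=True)
s=get_state()
D=[([1.11602,.423819,1.630666,0,1.088591,-.019],[.26357,.56614,.24092]),
([.57,.46,1.70,0,.98,2.25],[.5087,.3364,.1932]),
([.5726,.4733,1.7047,0,.9634,2.2462],[.5069,.3409,.1827]),
(s["q"],s["ee_pos"])]
for q in D:
    _,r=fk(q[0],np.ones(6)); 
M=R.from_quat(s["ee_rot"]).as_matrix();_,r=fk(s["q"],np.ones(6));print(M[:,1],r.as_matrix()[:,2]); print((r.inv()*R.from_matrix(M)).as_matrix())
w=[1,.15,1,1]
x0=np.array([0.03,.35,.42,.42,0.03,.25])
f=lambda k:np.r_[np.concatenate([wi*(fk(q,k)[0]-p) for wi,(q,p) in zip(w,D)]),1e-3*(k-x0)]
r=least_squares(f,x0);print(r.x,r.fun)
E
```

```text
[ 0.4864  0.0295 -0.8733] [ 0.4864  0.0295 -0.8733]
[[-1.  0.  0.]
 [ 0.  0.  1.]
 [ 0.  1. -0.]]
[-0.0493  0.3497  0.6086  0.5235  0.0843  0.3434] [ 0.0109 -0.0049  0.002   0.0007 -0.0011 -0.0004  0.0058 -0.0104 -0.0026
  0.0005 -0.0108  0.0007 -0.0001 -0.      0.0002  0.0001  0.0001  0.0001]
```

```bash
cat > fk.py <<'E'
from h import *
from scipy.optimize import least_squares
np.set_printoptions(precision=4,suppress=True)
def fk(q,k):
    a0,h,L1,L2,off,L3,b=k
    R1=R.from_euler('z',q[0]);R2=R1*R.from_euler('y',q[1]);R3=R2*R.from_euler('y',q[2])
    p=np.array([0,0,h])+R1.apply([a0,b,0])+R2.apply([0,0,L1])+R3.apply([off,0,L2])
    R5=R3*R.from_euler('z',q[3])*R.from_euler('y',q[4]);R6=R5*R.from_euler('z',q[5])
    return p+R6.apply([0,0,L3]),R6
E0=np.array([[-1,0,0],[0,0,1],[0,1,0]])
lo=np.array([-3,-.9,.09,-1.31,.11,-2.54]);hi=np.array([3,2.11,2.58,4.45,2.69,2.54])
def ik(g,k,q0):
    p,M=g;Rt=R.from_matrix(M@E0.T)
    def f(q):
        a,r=fk(q,k);return np.r_[(a-p)*5,(Rt.inv()*r).as_rotvec()]
    r=least_squares(f,np.clip(q0,lo+.01,hi-.01),bounds=(lo,hi));return r.x,np.linalg.norm(r.fun[:3])/5,np.linalg.norm(r.fun[3:])
E
python3 - <<'E'
from fk import *
s=get_state()
D=[([1.11602,.423819,1.630666,0,1.088591,-.019],[.26357,.56614,.24092]),
([.57,.46,1.70,0,.98,2.25],[.5087,.3364,.1932]),
([.5726,.4733,1.7047,0,.9634,2.2462],[.5069,.3409,.1827]),
(s["q"],s["ee_pos"])]
w=[1,.15,1,1]
x0=np.array([0.0,.3,.5,.5,0.03,.3,.012])
for x in (x0,x0+[.1,.1,0,0,0,0,0]):
    f=lambda k:np.r_[np.concatenate([wi*(fk(q,k)[0]-p) for wi,(q,p) in zip(w,D)]),1e-3*(k-x)]
    r=least_squares(f,x);k=r.x;print(k,abs(r.fun).max())
    for flip in (0,1):
      for tip,pi in[([-.01,0,.006],0),([.045,0,.004],0),([.02,0,.008],-8),([.045,0,.004],-8),([.045,0,.004],-15),([.234,0,.101],0),([.234,0,.101],-20)]:
        q0=[0,.4,1.9,0,.3,1.5] if not flip else [0,.3,2,3.14,.3,-1.6]
        print(flip,tip,pi,ik(goal(tip,pi),k,q0))
E
```

```text
[0.0007 0.312  0.5624 0.4844 0.0774 0.2899 0.0119] 0.0004584630844729875
0 [-0.01, 0, 0.006] 0 (array([-0.2301,  0.5395,  2.4434,  2.7891,  0.4597, -1.4755]), np.float64(7.718585670393841e-14), np.float64(3.7308182481304714e-13))
0 [0.045, 0, 0.004] 0 (array([-0.1932,  0.4566,  2.3498,  2.6658,  0.2939, -1.305 ]), np.float64(3.072092493115016e-10), np.float64(3.0364223596208844e-09))
0 [0.02, 0, 0.008] -8 (array([-0.1885,  0.3923,  2.3312,  1.9604,  0.1115, -0.5964]), np.float64(1.3527996087393583e-15), np.float64(6.216137531335564e-15))
0 [0.045, 0, 0.004] -8 (array([-0.1815,  0.3804,  2.2811,  1.3818,  0.11  , -0.0084]), np.float64(0.0003312551566742591), np.float64(0.008231027662714666))
0 [0.045, 0, 0.004] -15 (array([-0.1582,  0.3427,  2.2124,  0.2731,  0.2528,  1.1191]), np.float64(1.3544180565943596e-16), np.float64(6.263480898603266e-16))
0 [0.234, 0, 0.101] 0 (array([-0.1401,  0.1507,  2.0453,  0.2989,  0.3569,  1.1414]), np.float64(5.97985329773424e-14), np.float64(2.6821408021678115e-13))
0 [0.234, 0, 0.101] -20 (array([-0.1113,  0.1805,  1.803 ,  0.0499,  0.8998,  1.3932]
[... 2749 characters left out ...]
 np.float64(4.484587321511725e-16), np.float64(4.458205583648681e-16))
1 [0.045, 0, 0.004] -8 (array([-0.1815,  0.3805,  2.281 ,  1.3819,  0.11  , -0.0084]), np.float64(0.00033127261262900804), np.float64(0.008231640273883076))
1 [0.045, 0, 0.004] -15 (array([-0.1582,  0.3427,  2.2124,  0.2731,  0.2528,  1.1191]), np.float64(7.817646114861464e-14), np.float64(2.231396941587475e-13))
1 [0.234, 0, 0.101] 0 (array([-0.1401,  0.1507,  2.0453,  0.2989,  0.357 ,  1.1414]), np.float64(4.417235603686856e-14), np.float64(1.5207593956809463e-13))
1 [0.234, 0, 0.101] -20 (array([-0.1113,  0.1805,  1.8031,  0.0499,  0.8998,  1.3932]), np.float64(1.2794010180392074e-13), np.float64(4.25959180279076e-13))
```

```bash
cat > sim.py <<'E'
from fk import *
K=np.array([0.0007,.312,.5624,.4844,.0774,.2899,.0119])
def box(a0,a1,b0,b1,n=25):
    g=np.linspace(0,1,n);A=np.r_[a0+(a1-a0)*g,a0+(a1-a0)*g,0*g+a0,0*g+a1];B=np.r_[0*g+b0,0*g+b1,b0+(b1-b0)*g,b0+(b1-b0)*g];return np.c_[A,B]
C=np.r_[box(118,130,4,8),box(114,118,4,38),box(0,118,34,38,60)]
def cover(th):
    c,s=np.cos(th),np.sin(th);return np.c_[165-C[:,0]*c+C[:,1]*s,4+C[:,0]*s+C[:,1]*c]
def loc(P,tip,pitch):  # to tool: along blade from tip (negative back), height over underside
    a=np.radians(pitch);d=P-tip;return np.c_[d@[np.cos(a),np.sin(a)],d@[-np.sin(a),np.cos(a)]+1.5]
def hit(th,tip,pitch):
    L=loc(cover(th),tip,pitch);u,v=L.T
    return ((u<0)&(u>-80)&(v>0)&(v<3)).any()
def clear(th,tip,pitch): # min distance of cover from fingers/body region (u -104+-10 up; body +-40 from v 22+61)
    u,v=loc(cover(th),tip,pitch).T
    f=np.hypot(np.maximum(abs(u+104)-11,0),np.maximum(0-v,0)).min();b=np.hypot(np.maximum(abs(u+104)-40,0),np.maximum(83-v,0)).min()
    h=np.hypot(np.maximum(u+80,0),np.maximum(v-26,0)).min()
    return f,b,h
def run(path,th=0,q=(0,.34,2.2,.27,.25,1.1)):
    for x,z,pi in path:
        t=np.array([x,z],float)
        while hit(th,t,pi) and th<2.2: th+=.01
        q,e1,e2=ik(goal([x/1e3,0,z/1e3],pi),K,q)
        p=goal([x/1e3,0,z/1e3],pi)[0]
        print((x,z,pi),"th %.2f"%th,"clr",np.round(clear(th,t,pi),0),"q",q.round(2),"err %.4f %.4f"%(e1,e2),p.round(4))
if __name__=="__main__":
    P=[(15,12,-15),(22,2,-15),(48,2,-15),(48,14,-15),(56,22,-15)]
    for th in np.arange(.4,2.0,.15):
        a,b=105,26
        P.append((round(165-a*np.cos(th)+b*np.sin(th),1),round(4+a*np.sin(th)+b*np.cos(th),1),-15))
    run(P)
E
python3 sim.py
```

```text
(15, 12, -15) th 0.00 clr [112.  98.  99.] q [-0.17  0.34  2.28  0.38  0.2   1.  ] err 0.0000 0.0000 [ 0.4602 -0.0474  0.1123]
(22, 2, -15) th 0.00 clr [103.  86.  90.] q [-0.17  0.36  2.25  0.37  0.2   1.01] err 0.0000 0.0000 [ 0.4716 -0.047   0.1081]
(48, 2, -15) th 0.00 clr [78. 68. 65.] q [-0.16  0.35  2.21  0.27  0.26  1.13] err 0.0000 0.0000 [ 0.4929 -0.0461  0.1231]
(48, 14, -15) th 0.09 clr [79. 72. 66.] q [-0.16  0.32  2.21  0.25  0.28  1.14] err 0.0000 0.0000 [ 0.4861 -0.0464  0.1329]
(56, 22, -15) th 0.16 clr [73. 69. 60.] q [-0.16  0.29  2.2   0.23  0.31  1.17] err 0.0000 0.0000 [ 0.488  -0.0463  0.144 ]
(np.float64(78.4), np.float64(68.8), -15) th 0.16 clr [ 73. 105.  50.] q [-0.16  0.17  2.19  0.16  0.44  1.23] err 0.0000 0.0000 [ 0.4795 -0.0467  0.1952]
(np.float64(89.1), np.float64(81.0), -15) th 0.16 clr [ 71. 116.  43.] q [-0.16  0.14  2.17  0.15  0.49  1.25] err 0.0000 0.0000 [ 0.4813 -0.0466  0.2113]
(np.float64(101.4), np.float64(91.5), -15) th 0.16 clr [ 69. 127.  34.] q [-0.16  0.12  2.15  0.13  0.53  1.27] err 0.0000 0.0000 [ 0.4853 -0.0464  0.227 ]
(np.float6
[... 544 characters left out ...]
0.1   2.03  0.1   0.68  1.32] err 0.0000 0.0000 [ 0.5231 -0.0449  0.2786]
(np.float64(178.2), np.float64(111.4), -15) th 0.16 clr [ 78. 158.   0.] q [-0.14  0.11  1.99  0.09  0.7   1.33] err 0.0000 0.0000 [ 0.5368 -0.0443  0.2873]
(np.float64(194.1), np.float64(108.2), -15) th 0.16 clr [ 77. 157.   0.] q [-0.13  0.12  1.96  0.09  0.72  1.34] err 0.0000 0.0000 [ 0.5516 -0.0437  0.2938]
(np.float64(209.3), np.float64(102.7), -15) th 0.16 clr [ 74. 154.   0.] q [-0.13  0.14  1.92  0.08  0.73  1.35] err 0.0000 0.0000 [ 0.5672 -0.0431  0.2981]
(np.float64(223.5), np.float64(95.0), -15) th 0.16 clr [ 69. 149.   0.] q [-0.12  0.17  1.89  0.08  0.74  1.36] err 0.0000 0.0000 [ 0.5833 -0.0425  0.2999]
```

```bash
cat > t.py <<'E'
from sim import *
def go(W,th=0):
    W=np.array(W,float);out=[]
    for A,B in zip(W[:-1],W[1:]):
        n=int(np.ceil(np.linalg.norm(B[:2]-A[:2])/.5))
        for i in range(1,n+1):
            P=A+(B-A)*i/n
            while hit(th,P[:2],P[2]) and th<2.3: th+=.003
        print(B,"th %.2f"%th,np.round(clear(th,B[:2],B[2])),goal([B[0]/1e3,0,B[1]/1e3],B[2])[0].round(4))
if __name__=="__main__":
  for a,b in((106,12),(106,24)):
    W=[(22,2,-15),(48,2,-15),(48,14,-15),(58,24,-15)]
    for th in np.arange(.3,2.0,.16): W.append((165-a*np.cos(th)+b*np.sin(th),4+a*np.sin(th)+b*np.cos(th),-15))
    go(W)
E
python3 t.py
```

```text
[ 48.   2. -15.] th 0.00 [78. 68. 65.] [ 0.4929 -0.0461  0.1231]
[ 48.  14. -15.] th 0.08 [79. 72. 66.] [ 0.4861 -0.0464  0.1329]
[ 58.  24. -15.] th 0.18 [71. 69. 58.] [ 0.4885 -0.0463  0.1468]
[ 67.2806  46.7892 -15.    ] th 0.38 [70. 73. 57.] [ 0.483  -0.0465  0.1708]
[ 75.3458  61.8111 -15.    ] th 0.53 [70. 77. 57.] [ 0.481  -0.0466  0.1877]
[ 85.7013  75.3563 -15.    ] th 0.68 [71. 82. 58.] [ 0.4817 -0.0466  0.2048]
[ 98.0825  87.0786 -15.    ] th 0.83 [72. 81. 59.] [ 0.4852 -0.0464  0.2215]
[112.1732  96.6786 -15.    ] th 0.97 [72. 81. 59.] [ 0.4912 -0.0462  0.2374]
[127.6133 103.9111 -15.    ] th 1.11 [72. 80. 59.] [ 0.4997 -0.0458  0.2522]
[144.0085 108.5914 -15.    ] th 1.24 [72. 79. 59.] [ 0.5104 -0.0454  0.2654]
[160.9399 110.5998 -15.    ] th 1.36 [69. 77. 56.] [ 0.5231 -0.0449  0.2768]
[177.9751 109.8851 -15.    ] th 1.45 [63. 73. 50.] [ 0.5375 -0.0443  0.286 ]
[194.6788 106.4655 -15.    ] th 1.53 [56. 68. 43.] [ 0.5531 -0.0437  0.2928]
[210.6243 100.4283 -15.    ] th 1.69 [60. 65. 47.] [ 0.5696 -0.043   0.297 ]
[ 48.   2. -15.] th 0.00 [78. 68. 65.] [ 0.4929 -0.0461  0
[... 283 characters left out ...]
0.1996]
[ 92.6737  85.1228 -15.    ] th 0.80 [74. 83. 61.] [ 0.4819 -0.0466  0.2168]
[106.5219  95.6095 -15.    ] th 0.95 [75. 82. 62.] [ 0.4872 -0.0463  0.2333]
[121.8639 103.7561 -15.    ] th 1.09 [76. 82. 63.] [ 0.4951 -0.046   0.2488]
[138.3078 109.3543 -15.    ] th 1.23 [76. 82. 63.] [ 0.5053 -0.0456  0.2628]
[155.4336 112.2612 -15.    ] th 1.37 [76. 80. 63.] [ 0.5177 -0.0451  0.275 ]
[172.8037 112.4025 -15.    ] th 1.48 [72. 78. 59.] [ 0.5318 -0.0445  0.2851]
[189.9746 109.7746 -15.    ] th 1.54 [62. 73. 49.] [ 0.5474 -0.0439  0.2928]
[206.5074 104.4447 -15.    ] th 1.65 [59. 68. 46.] [ 0.564  -0.0432  0.2979]
[221.9799  96.5489 -15.    ] th 1.81 [62. 65. 49.] [ 0.5811 -0.0426  0.3003]
```

Run:
```python
from h import *
np.set_printoptions(precision=4,suppress=True)
print(step(goal([.012,0,.016],-15)))
```

```text
(array([ 0.0444, -0.3649, -0.2994]), array([-0.0054,  0.0507, -0.0003]))
```

Emit:
apply_moves(commands="-0.05 -0.06 0 -0.001 0.0127 0;-0.05 -0.1 0 -0.0018 0.0127 0;0 -0.1 0 -0.0018 0.0127 0;0 -0.1 0 -0.0008 0.0126 0;0.03 -0.005 -0.08 0 0 0;0.035 0 -0.1 0 0 0;0.04 0 -0.08 0 0 0;0.0394 0 -0.04 0 0 0")

```text
time: 7.6
ee_pos: [0.4557, -0.0473, 0.1136]
ee_rot: [-0.414, 0.397, -0.567, 0.591]
wrist_force: [0.1, 0.7, -0.7]
grip_width: 0.198
```

Run:
```python
from h import *
np.set_printoptions(precision=4,suppress=True)
s=get_state();print(s["q"],s["wrist_force"]);print(step(goal([.024,0,.004],-15)))
c=cam("wrist","w3");a=c["color"][:,:,::-1]
print(proj(c,[op+Rp@np.array(v) for v in [[0,.14,0],[0,-.14,0],[.035,.075,.012],[.035,-.075,.012],[.085,.0066,.0055]]]))
print(proj(c,[s["ee_pos"]+R.from_quat(s["ee_rot"]).apply(TIP)]))
```

```text
[-0.1767  0.3312  2.284   0.3869  0.1989  0.9856] [ 0.1017  0.69   -0.7495]
(array([ 0.0824,  0.0017, -0.0135]), array([-0.0001,  0.0001, -0.0004]))
[[  28.1718   96.6805]
 [ 611.2018   97.3155]
 [ 130.3555    6.0414]
 [ 509.6307    6.5094]
 [ 301.6961 -150.4976]]
[[318.8377  64.7757]]
```

View pics/w3.png

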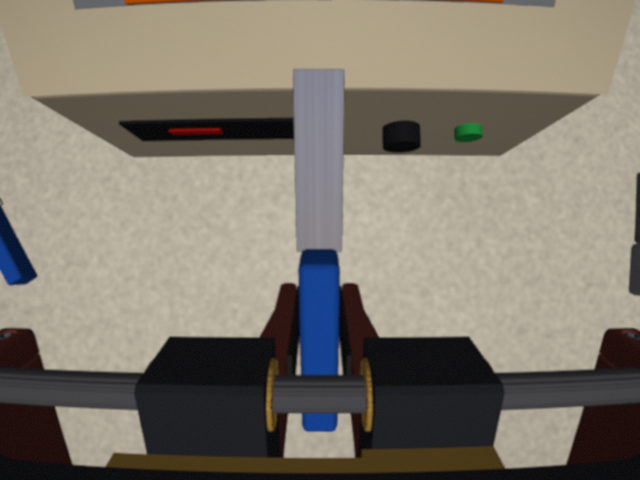

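The tip is at (319,68), about 13 mm up the panel and below the lip (lip edge at row 3, spanning x 127–503). The model agrees with this, so I lower the tip to the panel.

Emit:
apply_moves(commands="0.025 0.0005 -0.003 0 0 0;0.03 0.0005 -0.006 0 0 0;0.0274 0.0005 -0.0045 0 0 0;0 0 0 0 0 0;0.0029 0 -0.0041 0 0 0;0.0029 0 -0.0041 0 0 0;0.0029 0 -0.0041 0 0 0;0 0 0 0 0 0")

```text
time: 8.45
ee_pos: [0.4744, -0.0471, 0.1099]
ee_rot: [-0.413, 0.396, -0.568, 0.592]
wrist_force: [-4.9, 0.6, 0.8]
grip_width: 0.205
```

Run:
```python
from h import *
np.set_printoptions(precision=4,suppress=True)
for i in range(3):
    s=get_state();print(s["wrist_force"],s["ft_torque"]);cam("wrist")
M=R.from_quat(s["ee_rot"]).as_matrix();print("tip panel",Rp.T@(s["ee_pos"]+M@TIP-op))
```

```text
[-4.8565  0.5785  0.8092] [0.0718 0.6077 0.0706]
[-4.5474  1.1174  0.3187] [0.0419 0.6084 0.1444]
[-4.0665  0.3718  1.4196] [0.0784 0.6643 0.122 ]
tip panel [ 0.0254 -0.0001  0.0021]
```

Emit:
apply_moves(commands="-0.0014 0 0.002 0 0 0;0.016 0.0006 0.0112 0 0 0;0.016 0.0006 0.0112 0 0 0;0.016 0.0006 0.0112 0 0 0;0.016 0.0006 0.0112 0 0 0;0.016 0.0006 0.0112 0 0 0;0.014 0.0006 0.01 0 0 0;0 0 0 0 0 0")

```text
time: 9.4
ee_pos: [0.4944, -0.0466, 0.1243]
ee_rot: [-0.413, 0.395, -0.568, 0.592]
wrist_force: [-1.3, -0.3, 1.0]
grip_width: 0.202
```

Run:
```python
from h import *
np.set_printoptions(precision=4,suppress=True)
s=get_state();print(s["wrist_force"],s["ft_torque"])
M=R.from_quat(s["ee_rot"]).as_matrix();print("tip panel",Rp.T@(s["ee_pos"]+M@TIP-op))
c=cam("wrist","w4");c2=cam("side")
a=c["color"][:220,150:490,::-1];cv2.imwrite("pics/w4c.png",cv2.resize(a,None,fx=2,fy=2))
```

```text
[-1.331  -0.2845  0.9961] [0.0162 0.1789 0.0354]
tip panel [ 0.0501 -0.0004  0.0027]
```

View pics/w4c.png

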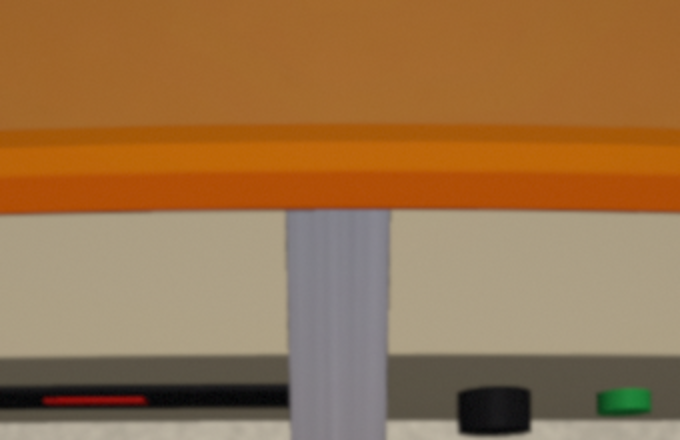

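The blade is under the lip; the lip edge crosses it at crop row 210. Now I lift.

Emit:
apply_moves(commands="-0.0086 -0.0003 0.0123 0 0 0;-0.0086 -0.0003 0.0123 0 0 0;-0.0086 -0.0003 0.0123 0 0 0;-0.0086 -0.0003 0.0123 0 0 0;0.001 0 0.016 0 0 0;0.001 0 0.016 0 0 0;0.001 0 0.016 0 0 0;0.001 0 0.016 0 0 0")

```text
time: 10.3
ee_pos: [0.487, -0.0467, 0.1464]
ee_rot: [-0.413, 0.396, -0.568, 0.592]
wrist_force: [-1.2, 0.3, -2.5]
grip_width: 0.2
```

```bash
cat > st.py <<'E'
from h import *
np.set_printoptions(precision=4,suppress=True)
s=get_state();print(s["wrist_force"],s["ft_torque"],s["q"])
M=R.from_quat(s["ee_rot"]).as_matrix();print("tip panel",Rp.T@(s["ee_pos"]+M@TIP-op))
E
python3 - <<'E'
from st import *
from sim import *
c=cam("wrist","w5");c2=cam("side","s5")
a=np.hstack([c["color"][:240,150:490],c2["color"][150:390,200:400]])[:,:,::-1];cv2.imwrite("pics/w5c.png",cv2.resize(a,None,fx=1.45,fy=1.45))
# predicted lip edge row in wrist for theta
for th in(0,.1,.18,.25):
    P=[op+Rp@np.array([.165-.13*np.cos(th)+.004*np.sin(th),y,.004+.13*np.sin(th)+.004*np.cos(th)]) for y in(-.075,.075)]
    print(th,proj(c,P).round(0).tolist(),proj(c2,P).round(0).tolist())
E
```

```text
[-1.1779  0.258  -2.5323] [0.0062 0.786  0.0417] [-0.1612  0.2863  2.207   0.2295  0.3108  1.1612]
tip panel [ 0.0566 -0.0002  0.0248]
0 [[476.0, 112.0], [161.0, 112.0]] [[315.0, 215.0], [309.0, 250.0]]
0.1 [[487.0, 116.0], [150.0, 116.0]] [[318.0, 212.0], [311.0, 247.0]]
0.18 [[497.0, 118.0], [140.0, 117.0]] [[319.0, 210.0], [313.0, 245.0]]
0.25 [[507.0, 117.0], [130.0, 117.0]] [[320.0, 208.0], [314.0, 243.0]]
```

View pics/w5c.png

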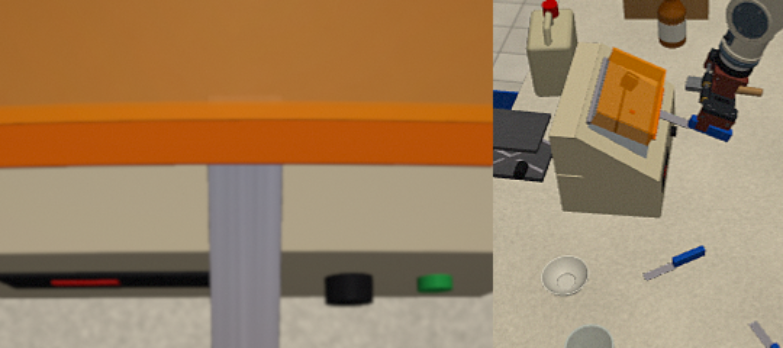

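The cover is slightly raised and the blade tip is inside the box (visible through the amber at about crop row 95). I continue along the arc.

Emit:
apply_moves(commands="-0.0096 -0.0004 0.0446 0 0 0;-0.0096 -0.0004 0.0446 0 0 0;-0.0096 -0.0004 0.0446 0 0 0;-0.0096 -0.0004 0.0446 0 0 0;-0.0003 0 0.0435 0 0 0;-0.0003 0 0.0435 0 0 0;0.0066 0.0002 0.0428 0 0 0;0.0066 0.0002 0.0428 0 0 0")

```text
time: 11.2
ee_pos: [0.4822, -0.047, 0.2174]
ee_rot: [-0.413, 0.396, -0.568, 0.592]
wrist_force: [-0.6, 0.5, -3.4]
grip_width: 0.203
```

Run:
```python
from st import *
c=cam("wrist","w6");c2=cam("side","s6")
a=np.hstack([c["color"][:240,150:490],c2["color"][150:390,200:400]])[:,:,::-1];cv2.imwrite("pics/w6c.png",cv2.resize(a,None,fx=1.45,fy=1.45))
```

```text
[-0.6479  0.5297 -3.4303] [-0.0425  0.6938  0.0331] [-0.164   0.1329  2.1656  0.147   0.5017  1.2485]
tip panel [ 0.0935 -0.0003  0.0858]
```

View pics/w6c.png

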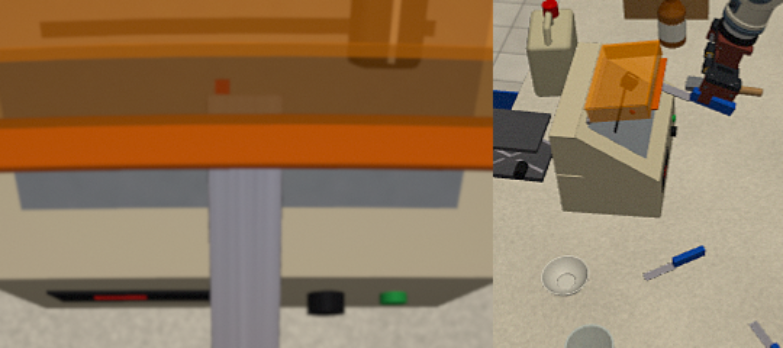

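The cover is about half open with the blade still inside the box. I carry on.

Emit:
apply_moves(commands="0.0131 0.0005 0.0413 0 0 0;0.0131 0.0005 0.0413 0 0 0;0.0195 0.0007 0.0388 0 0 0;0.0195 0.0007 0.0388 0 0 0;0.0255 0.001 0.035 0 0 0;0.0255 0.001 0.035 0 0 0;0.0308 0.0012 0.0304 0 0 0;0.0308 0.0012 0.0304 0 0 0")

```text
time: 12.1
ee_pos: [0.5182, -0.0456, 0.2752]
ee_rot: [-0.413, 0.396, -0.568, 0.592]
wrist_force: [-0.8, 0.7, -2.9]
grip_width: 0.197
```

Run:
```python
from st import *
c2=cam("side","s7")
for th in(1,1.2,1.37,1.5,1.7,1.9):
    P=[op+Rp@np.array([.165-.13*np.cos(th)+.004*np.sin(th),y,.004+.13*np.sin(th)+.004*np.cos(th)]) for y in(-.075,.075)]
    print(th,proj(c2,P).round(0).tolist())
c=cam("wrist")
a=np.hstack([c["color"][:240,150:490],c2["color"][150:390,200:400]])[:,:,::-1];cv2.imwrite("pics/w7c.png",cv2.resize(a,None,fx=1.45,fy=1.45))
```

```text
[-0.7653  0.6754 -2.9388] [-0.0894  0.6834  0.0282] [-0.1467  0.0936  2.042   0.1053  0.6619  1.3105]
tip panel [ 0.1562 -0.0003  0.1125]
1 [[318.0, 182.0], [311.0, 217.0]]
1.2 [[313.0, 175.0], [306.0, 210.0]]
1.37 [[308.0, 170.0], [300.0, 205.0]]
1.5 [[303.0, 167.0], [295.0, 201.0]]
1.7 [[295.0, 162.0], [286.0, 197.0]]
1.9 [[286.0, 159.0], [276.0, 193.0]]
```

View pics/w7c.png

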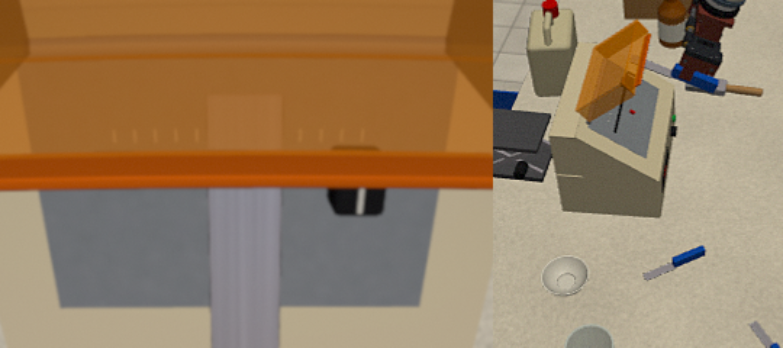

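Emit:
apply_moves(commands="0.0339 0.0013 0.0238 0 0 0;0.0339 0.0013 0.0238 0 0 0;0.0389 0.0015 0.0194 0 0 0;0.0389 0.0015 0.0194 0 0 0;0.0414 0.0016 0.0126 0 0 0;0.0414 0.0016 0.0126 0 0 0;0.043 0.0017 0.006 0 0 0;0.043 0.0017 0.006 0 0 0")

```text
time: 13.0
ee_pos: [0.5814, -0.0431, 0.2996]
ee_rot: [-0.413, 0.396, -0.568, 0.592]
wrist_force: [-1.9, 0.7, -0.8]
grip_width: 0.203
```

Emit:
apply_moves(commands="0.0229 0.0009 0.0023 0 0 0;0.0229 0.0009 0.0023 0 0 0;0 0 0 0 0 0;0 0 0 0 0 0;0 0 0 0 0 0;0 0 0 0 0 0;0 0 0 0 0 0;0 0 0 0 0 0")

```text
time: 13.8
ee_pos: [0.5897, -0.0428, 0.3005]
ee_rot: [-0.413, 0.396, -0.568, 0.592]
wrist_force: [0.0, -0.3, -1.1]
grip_width: 0.203
```

Run:
```python
from st import *
c2=cam("side","s8")
for th in(1.5,1.7,1.8,1.9):
    P=[op+Rp@np.array([.165-.13*np.cos(th)+.004*np.sin(th),y,.004+.13*np.sin(th)+.004*np.cos(th)]) for y in(-.075,.075)]
    print(th,proj(c2,P).round(0).tolist())
c=cam("wrist","w8")
# lip saturated orange in side image
h=cv2.cvtColor(c2["color"],cv2.COLOR_RGB2HSV)[150:260,260:340]
m=(h[...,0]<11)&(h[...,1]>220)&(h[...,2]>150);ys,xs=np.nonzero(m);print(len(xs),xs.min()+260,xs.max()+260,ys.min()+150,ys.max()+150)
for y in range(ys.min(),ys.max()+1,4): print(y+150,(xs[ys==y]+260)[[0,-1]] if (ys==y).any() else None)
```

```text
[ 0.0146 -0.3206 -1.1225] [-0.044   0.3435  0.0317] [-0.1199  0.1747  1.8786  0.0823  0.7413  1.3583]
tip panel [ 0.2293 -0.0005  0.0922]
1.5 [[303.0, 167.0], [295.0, 201.0]]
1.7 [[295.0, 162.0], [286.0, 197.0]]
1.8 [[290.0, 160.0], [281.0, 195.0]]
1.9 [[286.0, 159.0], [276.0, 193.0]]
3 295 297 226 227
226 [295 296]
```

```bash
cat > ang.py <<'E'
from h import *
def ang(c,ths=np.arange(1.2,2.0,.05)):
    im=c["color"].astype(float);o=[]
    for th in ths:
        v=[]
        for y in np.linspace(-.07,.07,30):
            for a in(.121,.125,.129):
                w=op+Rp@np.array([.165-a*np.cos(th)+.006*np.sin(th),y,.004+a*np.sin(th)+.006*np.cos(th)])
                u=proj(c,w)[0];v.append(im[int(round(u[1])),int(round(u[0]))])
        v=np.array(v);o.append([th,*v.mean(0).round(0)])
    return np.array(o)
E
python3 - <<'E'
from ang import *
np.set_printoptions(suppress=True)
c=cam("side");A=ang(c)
c["color"]=cv2.imread("pics/s7.png")[:,:,::-1];B=ang(c)
print(np.c_[A,B[:,1:]])
E
```

```text
[[  1.2   79.    65.    56.   165.   158.   139.  ]
 [  1.25  76.    61.    54.   163.   143.   122.  ]
 [  1.3   71.    57.    51.   169.    88.    34.  ]
 [  1.35  62.    55.    58.   160.    72.     4.  ]
 [  1.4   57.    58.    67.   172.   103.    21.  ]
 [  1.45  93.    92.    92.   173.   110.    31.  ]
 [  1.5  158.   150.   133.   170.   106.    27.  ]
 [  1.55 169.   160.   140.   171.   103.    15.  ]
 [  1.6  167.   159.   140.   160.    99.    23.  ]
 [  1.65 167.   158.   140.   159.    99.    23.  ]
 [  1.7  166.   158.   139.   161.   105.    34.  ]
 [  1.75 166.   158.   139.   160.   107.    39.  ]
 [  1.8  167.   158.   140.   163.   115.    53.  ]
 [  1.85 166.   160.   143.   163.   119.    62.  ]
 [  1.9  171.    83.    22.   166.   126.    73.  ]
 [  1.95 172.   103.    10.   172.   135.    83.  ]]
```

The lip colour test gives a cover angle of about 1.9 rad, at the stop. I retract and move toward the right side of the fader.

Emit:
apply_moves(commands="-0.06 -0.0025 -0.022 0 0 0;-0.129 -0.005 -0.047 0 0 0;-0.129 -0.005 -0.047 0 0 0;-0.19 -0.0075 -0.07 0 0 0;0.003 -0.094 -0.092 0 0 0;0.003 -0.094 -0.092 0 0 0;0.003 -0.094 -0.092 0 0 0;0.003 -0.094 -0.092 0 0 0")

```text
time: 14.75
ee_pos: [0.4896, -0.1226, 0.1889]
ee_rot: [-0.413, 0.396, -0.568, 0.592]
wrist_force: [0.8, -0.6, -0.9]
grip_width: 0.203
```

Run:
```python
from ang import *
import st
np.set_printoptions(suppress=True)
c2=cam("side");print(ang(c2,np.arange(1.6,2,.05)))
c=cam("wrist","w9");print(proj(c,[op+Rp@np.array(v) for v in [[.085,.006,.0055],[.11,-.05,.03],[.035,0,0]]]),proj(c,[st.s["ee_pos"]+st.M@TIP]))
```

```text
[ 0.8073 -0.5742 -0.9404] [ 0.0386  0.3826 -0.0156] [-0.3436  0.2225  2.1416  0.2923  0.4659  0.9444]
tip panel [ 0.0807 -0.0761  0.06  ]
[[  1.6  180.   170.   145.  ]
 [  1.65 179.   169.   145.  ]
 [  1.7  178.   168.   144.  ]
 [  1.75 177.   167.   143.  ]
 [  1.8  178.   169.   145.  ]
 [  1.85 178.   171.   149.  ]
 [  1.9  175.    84.    20.  ]
 [  1.95 173.   101.     4.  ]]
[[160.3615  42.6849]
 [255.8058 -18.6663]
 [189.3848 133.0693]] [[315.4604  59.0978]]
```

View pics/w9.png

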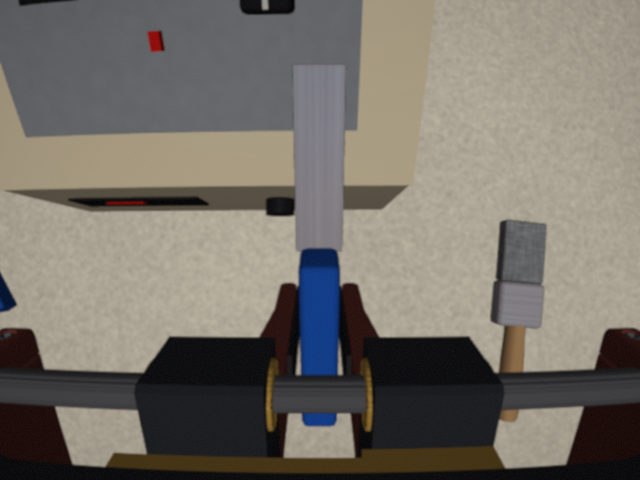

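The view shows the open panel: marker at (155,41), fader's white line at (264,3) and its lower edge at (267,12), blade tip centred at (319,66).

Run:
```python
from st import *
c=cam("wrist");im=c["color"].astype(int)
m=(im[...,0]>120)&(im[...,1]<60)&(im[...,2]<60);m[:20]=0;m[70:]=0;m[:,:100]=0;m[:,220:]=0
ys,xs=np.nonzero(m);u=(xs.mean(),ys.mean());print(u)
pl=lambda u,z:Rp.T@(onplane(c,u,op+Rp[:,2]*z,Rp[:,2])-op)
print("marker",pl(u,.0045),"topcentre",pl((xs.mean(),ys.min()+8),.0055))
w=im[0:11,240:300].min(2);print(w[0],w[6]);
for r in(0,4,8):
    k=np.nonzero(im[r,240:300].min(1)>110)[0]+240;print(r,k,pl((k.mean(),r),.03) if len(k) else "")
print("fader low edge",pl((242,12),0.0),pl((293,12),0.0))
for z in (.06,.055): print("blade L/R at tip",pl((293,67),z),pl((345,67),z))
```

```text
[-0.451  -0.0708 -0.5587] [0.007  0.3225 0.0382] [-0.3448  0.2251  2.142   0.2911  0.4669  0.9468]
tip panel [ 0.0787 -0.0767  0.0589]
(np.float64(156.02463054187191), np.float64(41.57142857142857))
marker [0.0861 0.0096 0.0045] topcentre [0.0869 0.0091 0.0055]
[ 84  58  31  11  14  11  17  18  23  19  17  18  15  18  14  19  18  18
  16  20  15  22  44  85 120 137 142 143 129  95  51  27  17  16  19  21
  21  18  20  17  17  18  19  20  22  18  21  19  15  17  16  12  10   4
  11  30  62  87  99 100] [ 92  69  37  16  11  12  19  14  18  16  19  19  17  18  18  19  17  16
  18  20  17  15  29  74 117 139 141 143 137 114  69  26  18  15  17  17
  17  18  14  22  18  13  15  18  19  21  14  18  16  15  15  13   9   7
   6  25  60  88  98 100]
0 [264 265 266 267 268] [ 0.1031 -0.0533  0.03  ]
4 [264 265 266 267 268] [ 0.1015 -0.0532  0.03  ]
8 [264 265 266 267 268 269] [ 0.0999 -0.0533  0.03  ]
fader low edge [ 0.0988 -0.0368 -0.    ] [ 0.0984 -0.0633  0.    ]
blade L/R at tip [ 0.0781 -0.0663  0.06  ] [ 0.078  -0.0873  0.06  ]
blade L/R at tip [ 0.0775 -0.066   0.055 ] [ 0.0775 -0.0876  0.055 ]
```

Emit:
apply_moves(commands="0.0012 -0.03 0 0 0 0;0.0593 0.0024 -0.0159 0 0 0;0.0593 0.0024 -0.0159 0 0 0;0.0593 0.0024 -0.0159 0 0 0;0.0593 0.0024 -0.0159 0 0 0;0.0593 0.0024 -0.0159 0 0 0;0 0 0 0 0 0;0 0 0 0 0 0")

```text
time: 15.7
ee_pos: [0.55, -0.1253, 0.1732]
ee_rot: [-0.413, 0.396, -0.567, 0.592]
wrist_force: [-0.5, 0.0, -0.8]
grip_width: 0.2
```

Run:
```python
from st import *
print(step(goal([.118,-.082,.012],-15),s))
```

```text
[-0.4881  0.0074 -0.7695] [-0.0247  0.3589  0.0147] [-0.3059  0.3293  2.032   0.267   0.4625  1.0026]
tip panel [ 0.121  -0.0812  0.0125]
(array([-0.0111, -0.0033, -0.0092]), array([-0.0001,  0.0008, -0.0006]))
```

Emit:
apply_moves(commands="-0.0008 0.02 0 0 0 0;-0.0008 0.02 0 0 0 0;-0.0008 0.02 0 0 0 0;-0.0008 0.02 0 0 0 0;-0.0008 0.02 0 0 0 0;-0.0008 0.02 0 0 0 0;-0.0008 0.02 0 0 0 0;-0.0008 0.02 0 0 0 0")

```text
time: 16.5
ee_pos: [0.5488, -0.0932, 0.1737]
ee_rot: [-0.413, 0.396, -0.568, 0.592]
wrist_force: [-1.4, -1.1, -1.3]
grip_width: 0.201
```

Emit:
apply_moves(commands="-0.0008 0.02 0 0 0 0;-0.0008 0.02 0 0 0 0;-0.0008 0.02 0 0 0 0;-0.0008 0.02 0 0 0 0;-0.0008 0.02 0 0 0 0;-0.0008 0.02 0 0 0 0;-0.0008 0.02 0 0 0 0;0 0 0 0 0 0")

```text
time: 17.3
ee_pos: [0.5477, -0.0651, 0.1737]
ee_rot: [-0.413, 0.396, -0.568, 0.592]
wrist_force: [-0.3, -0.6, -0.7]
grip_width: 0.198
```

```bash
cat > meas.py <<'E'
from st import *
c=cam("wrist","m");im=c["color"].astype(int)
pl=lambda u,z:Rp.T@(onplane(c,u,op+Rp[:,2]*z,Rp[:,2])-op)
m=((im[...,0]>110)&(im[...,1]<60)&(im[...,2]<60)).astype(np.uint8)
n,l,sta,ce=cv2.connectedComponentsWithStats(m)
for i in range(1,n):
    if sta[i,4]>40: print("red",sta[i],ce[i],pl(ce[i],.0045))
# white line scan along predicted rows on fader top
for x in(.099,.104,.11,.116,.121):
    P=[op+Rp@np.array([x,y,.03]) for y in np.arange(-.08,.06,.0005)];u=proj(c,P)
    v=np.array([im[int(b),int(a)].min() if 0<=a<640 and 0<=b<480 else -1 for a,b in u])
    ys=np.arange(-.08,.06,.0005)
    print(x,"dark",ys[(v>=0)&(v<35)][[0,-1]] if ((v>=0)&(v<35)).any() else None,"v",u[0].round(0),u[-1].round(0),
      [ys[i].round(4) for i in range(6,len(v)-6) if v[i]>90 and 0<=v[i-6:i-3].min()<45 and v[i+4:i+7].min()<45])
E
python3 meas.py
```

```text
[-0.3321 -0.6095 -0.6972] [-0.0531  0.4168 -0.0741] [-0.18    0.3087  2.064   0.1834  0.4306  1.1948]
tip panel [ 0.1214 -0.0209  0.0129]
red [248 134  14  21 256] [254.582  144.2812] [0.086  0.0092 0.0045]
0.099 dark [-0.009   0.0115] v [467. 132.] [119. 133.] [np.float64(0.001), np.float64(0.0015), np.float64(0.002), np.float64(0.0025), np.float64(0.003)]
0.104 dark [-0.0105  0.0125] v [470. 120.] [115. 120.] [np.float64(0.001), np.float64(0.0015), np.float64(0.002), np.float64(0.0025), np.float64(0.003)]
0.11 dark [-0.0105  0.012 ] v [472. 104.] [112. 105.] [np.float64(0.001), np.float64(0.0015), np.float64(0.002), np.float64(0.0025), np.float64(0.003)]
0.116 dark [-0.0675  0.0595] v [475.  88.] [108.  89.] [np.float64(0.001), np.float64(0.0015), np.float64(0.002), np.float64(0.0025), np.float64(0.003)]
0.121 dark [-0.0105  0.0125] v [478.  74.] [105.  75.] [np.float64(0.001), np.float64(0.0015), np.float64(0.002), np.float64(0.0025), np.float64(0.003)]
```

Emit:
apply_moves(commands="-0.0002 0.005 0 0 0 0;-0.0002 0.005 0 0 0 0;-0.0002 0.005 0 0 0 0;-0.0002 0.005 0 0 0 0;-0.0002 0.005 0 0 0 0;-0.0002 0.005 0 0 0 0;-0.0002 0.005 0 0 0 0;0 0 0 0 0 0")

```text
time: 18.15
ee_pos: [0.5475, -0.0585, 0.1738]
ee_rot: [-0.413, 0.396, -0.568, 0.592]
wrist_force: [1.6, -0.3, 0.1]
grip_width: 0.201
```

```bash
python3 meas.py
```

```text
[ 1.5801 -0.2535  0.0625] [-0.2196  0.1733 -0.2018] [-0.1656  0.3071  2.0664  0.1722  0.4277  1.219 ]
tip panel [ 0.1216 -0.0144  0.0129]
red [261 135  15  20 250] [268.392 144.376] [0.086  0.0092 0.0045]
0.099 dark [-0.0025  0.018 ] v [483. 133.] [134. 133.] [np.float64(0.007), np.float64(0.0075), np.float64(0.008), np.float64(0.0085), np.float64(0.009)]
0.104 dark [-0.004   0.0185] v [486. 120.] [131. 120.] [np.float64(0.007), np.float64(0.0075), np.float64(0.008), np.float64(0.0085), np.float64(0.009)]
0.11 dark [-0.004  0.019] v [489. 105.] [128. 105.] [np.float64(0.0075), np.float64(0.008), np.float64(0.0085), np.float64(0.009)]
0.116 dark [-0.066   0.0595] v [492.  89.] [124.  89.] [np.float64(0.0075), np.float64(0.008), np.float64(0.0085), np.float64(0.009)]
0.121 dark [-0.0045  0.0185] v [495.  75.] [121.  75.] [np.float64(0.0075), np.float64(0.008), np.float64(0.0085), np.float64(0.009)]
```

Emit:
apply_moves(commands="-0.0002 0.0035 0 0 0 0;-0.0002 0.0035 0 0 0 0;0 0 0 0 0 0;0.0008 -0.02 0 0 0 0;0.0008 -0.02 0 0 0 0;-0.03 -0.02 0.04 0 0 0;-0.06 -0.02 0.05 0 0 0;-0.06 0 0.05 0 0 0")

```text
time: 19.0
ee_pos: [0.5168, -0.0737, 0.2021]
ee_rot: [-0.413, 0.396, -0.568, 0.592]
wrist_force: [0.2, 0.3, -0.5]
grip_width: 0.2
```

```bash
python3 meas.py; python3 -c "
from ang import *
print(ang(cam('side'),np.arange(1.75,2,.05)))"
```

```text
[ 0.2122  0.2672 -0.464 ] [ 0.0017  0.301  -0.0646] [-0.2129  0.218   2.1028  0.1866  0.4867  1.1663]
tip panel [ 0.1121 -0.0284  0.054 ]
red [245  96  12  19 196] [250.5816 105.2653] [0.0863 0.0092 0.0045]
0.099 dark [-0.002  0.019] v [426.  90.] [138.  91.] [np.float64(0.0085), np.float64(0.009), np.float64(0.0095), np.float64(0.01)]
0.104 dark [-0.0045  0.02  ] v [428.  79.] [135.  81.] [np.float64(0.0085), np.float64(0.009), np.float64(0.0095), np.float64(0.01), np.float64(0.0105)]
0.11 dark [-0.0045  0.02  ] v [429.  65.] [133.  67.] [np.float64(0.0085), np.float64(0.009), np.float64(0.0095), np.float64(0.01), np.float64(0.0105)]
0.116 dark [-0.005  0.02 ] v [431.  51.] [130.  54.] [np.float64(0.0085), np.float64(0.009), np.float64(0.0095), np.float64(0.01), np.float64(0.0105)]
0.121 dark [-0.005   0.0195] v [433.  39.] [128.  42.] [np.float64(0.0085), np.float64(0.009), np.float64(0.0095), np.float64(0.01), np.float64(0.0105)]
[[  1.75 176.   166.   142.  ]
 [  1.8  177.   167.   144.  ]
 [  1.85 176.   170.   147.  ]
 [  1.9  173.    84.    20.  ]
 [  1.95 172.   101.     4.  ]]
```

Run:
```python
from sim import *
s=get_state();yw=.04;d=np.array([np.cos(yw),np.sin(yw),0]);M=np.c_[np.cross([0,0,-1],d),[0,0,-1],d]
for z in(.15,.024):
    g=(np.array([.41,-.05,z]),M);print(step(g,s),ik(g,K,[-.1,.3,2.1,0,.7,1.4]))
```

```text
(array([-0.5331,  0.1179, -0.2644]), array([-0.0045,  0.1124, -0.0003])) (array([-0.1502,  0.269 ,  2.149 , -0.    ,  0.7236,  1.3806]), np.float64(1.2807086561875163e-12), np.float64(7.386949720859556e-12))
(array([-0.5331,  0.1179, -0.8944]), array([-0.0045,  0.1124, -0.0003])) (array([-0.1502,  0.5536,  2.1898, -0.    ,  0.3982,  1.3806]), np.float64(1.5469595435809706e-13), np.float64(1.3021331144844049e-12))
```

Emit:
apply_moves(commands="-0.13 0 0 0 0 0;-0.14 0.028 0 0 0 0;-0.14 0.03 0 -0.0005 0.014 0;-0.1231 0.03 -0.04 -0.001 0.0246 0;0 0.03 -0.06 -0.001 0.0246 0;0 0 -0.06 -0.001 0.0246 0;0 0 -0.06 -0.001 0.0246 0;0 0 -0.0444 0 0 0")

```text
time: 19.9
ee_pos: [0.4131, -0.0497, 0.1483]
ee_rot: [-0.51, 0.489, -0.489, 0.511]
wrist_force: [-0.3, 1.2, -0.5]
grip_width: 0.204
```

Run:
```python
from sim import *
s=get_state();yw=.04;d=np.array([np.cos(yw),np.sin(yw),0]);M=np.c_[np.cross([0,0,-1],d),[0,0,-1],d]
g=(np.array([.41,-.05,.024]),M);print(step(g,s),s["q"],s["ee_pos"])
c=cam("side","s10");print(proj(c,[s["ee_pos"]+R.from_quat(s["ee_rot"]).apply(TIP)]))
```

```text
(array([-0.0157, -0.0016, -0.6217]), array([-0.0001,  0.    , -0.0007])) [-0.1485  0.2764  2.1433  0.0004  0.7219  1.3798] [ 0.4131 -0.0497  0.1483]
[[335.2028 235.469 ]]
```

Emit:
apply_moves(commands="0 0 -0.12 0 0 0;0 0 -0.15 0 0 0;0 0 -0.12 0 0 0;0 0 -0.1 0 0 0;0 0 -0.07 0 0 0;0 0 -0.04 0 0 0;0 0 -0.018 0 0 0;0 0 0 0 0 0")

```text
time: 20.75
ee_pos: [0.4117, -0.0496, 0.0266]
ee_rot: [-0.509, 0.489, -0.49, 0.511]
wrist_force: [-0.7, 2.9, 16.1]
grip_width: 0.206
```

Emit:
apply_moves(commands="0 0 -0.003 0 0 0;0 0 -0.003 0 0 0;0 0 0 0 0 0;0 0 0 0 0 0;0 0 0 0 0 0;0 0 0 0 0 0;0 0 0 0 0 0;0 0 0 0 0 0")

```text
time: 21.55
ee_pos: [0.4117, -0.0496, 0.0266]
ee_rot: [-0.509, 0.489, -0.49, 0.511]
wrist_force: [-4.1, 3.6, 39.4]
grip_width: 0.2
```

Emit:
apply_moves(commands="0 0 0.008 0 0 0;0 0 0.003 0 0 0;0 0 0 0 0 0;0 0 0 0 0 0;0 0 0 0 0 0;0 0 0 0 0 0;0 0 0 0 0 0;0 0 0 0 0 0")

```text
time: 22.35
ee_pos: [0.4109, -0.0497, 0.0266]
ee_rot: [-0.51, 0.49, -0.489, 0.51]
wrist_force: [-2.1, -0.5, 13.1]
grip_width: 0.2
```

Emit:
apply_moves(commands="0 0 0 0 0 0;0 0 0 0 0 0;0 0 0 0 0 0;0 0 0 0 0 0;0 0 0 0 0 0;0 0 0 0 0 0;0 0 0 0 0 0;0 0 0 0 0 0", gripper=0)

```text
time: 23.15
ee_pos: [0.411, -0.0496, 0.0262]
ee_rot: [0.51, -0.49, 0.489, -0.51]
wrist_force: [-0.2, -0.3, 0.2]
grip_width: 0.894
```

Emit:
apply_moves(commands="0 0 0.05 0 0 0;0 0 0.1 0 0 0;0 0 0.15 0 0 0;0 0 0.2 0 0 0;-0.05 0 0.2 0 0 0;-0.05 0 0.15 0 0 0;0 0 0.1 0 0 0;0 0 0 0 0 0")

```text
time: 23.95
ee_pos: [0.3923, -0.0498, 0.2193]
ee_rot: [-0.509, 0.488, -0.491, 0.511]
wrist_force: [0.4, -0.6, -0.1]
grip_width: 1.001
```

Run:
```python
from st import *
from ang import ang
c2=cam("side","f_s");c=cam("wrist","f_w");t=cam("top","f_t")
print(ang(c2,np.arange(1.8,2,.05)))
a=np.hstack([cv2.resize(c["color"],(400,300)),cv2.resize(c2["color"][130:400,180:540],(400,300))]);b=cv2.resize(t["color"][100:350,100:500],(480,300));b=np.hstack([b,np.zeros((300,320,3),np.uint8)])
cv2.imwrite("pics/fin.png",np.vstack([a,b])[:,:,::-1])
```

```text
[ 0.4113 -0.5721 -0.0508] [0.0179 0.1153 0.0297] [-0.1567  0.1104  2.1312  0.0004  0.8945  1.3724]
tip panel [-0.0006  0.0005  0.1093]
[[  1.8  175.   166.   142.  ]
 [  1.85 175.   168.   146.  ]
 [  1.9  173.    83.    20.  ]
 [  1.95 171.   100.     4.  ]]
```

View pics/fin.png

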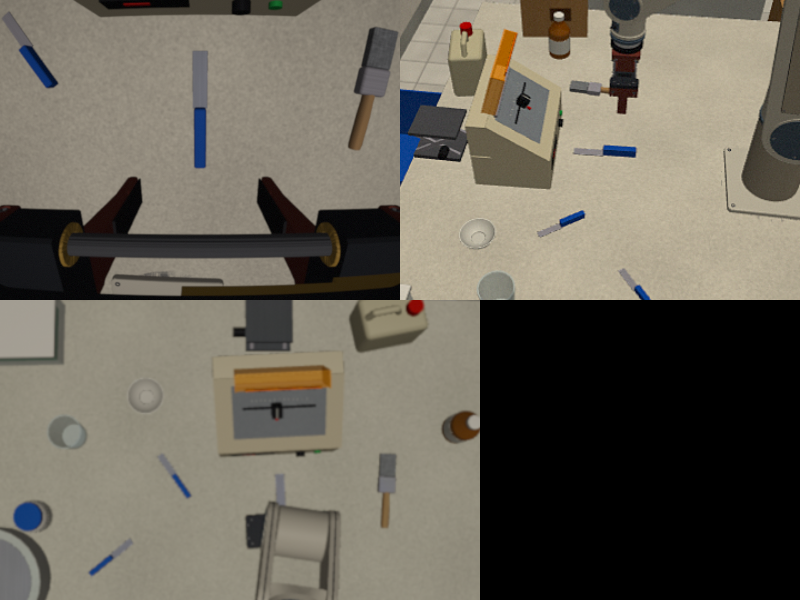

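The cover stands open, the fader is in line with the marker, the spatula lies flat on the bench, and the gripper is clear of everything. I hand the job in.

```bash
python3 -c "
from workcell import *
print(sign_off())"
```

```text
the job is handed in; nothing more can be done
None
```

The job was handed in at about 24 s of robot time; sign-off gives no verdict, so the result rests on my own checks below.

**What I did**
- I gripped the largest blue-handled spatula and slid its blade under the amber cover's lip. I had to hold the blade 15° flatter than the panel because wrist joint 5 was at its limit.
- I levered the cover to its stop, then pushed the fader sideways with the blade.
- I laid the tool on the bench in front of the console and withdrew.

**Last checks**
- **Cover:** about 1.9 rad by the side-camera lip colour test, unchanged after the fader push and after setting the tool down.
- **Fader:** centre at panel y about 9.3 mm against 9.2 mm for the marker, measured after the blade had left it. I did not re-measure it after setting the tool down; the final picture still shows them in line.
- **Marker:** measured at 9.2 mm before, during and after the push.
- **Spatula:** lies flat in the last picture, with the open gripper clear of everything.
- **Bystanders:** I saw no sign of movement in the last top view, but I did not measure them.

**What did not go as planned**
- An early move ran into the joint 5 limit partway through. It showed a brief 48 N wrist reading, probably the arm braking, and I re-planned.
- When I set the tool down it met the bench about 4 mm earlier than expected, probably because it had tilted slightly in the grip. The wrist read up to 39 N, pressing through the tool, before I eased off and released.

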